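# Lean the blue tile on the empty stand

## Task

Lift the blue-glazed tile out of the slotted rack and lean it on the empty wooden tile stand: bottom edge on the narrow ledge, centred, back flat against the reclined rest, glazed face outwards. Set it down gently, without dropping it or letting it fall back, and leave the other tiles, the jars, dish and spatula where they are.

Things in the scene. Friction and masses are not known exactly. Their poses are not given: they have to be found in the camera images.
- blue_tile: Terracotta tile with a blue glazed face and a white diamond inlay, about 0.4 kg, standing upright in one of the rack's two slots. 120 mm wide (y), 12 mm thick (x), 140 mm tall (z); origin at the centre of its bottom edge face, x out of its glazed face, z up the tile
- rack: Fixed low plywood rack, 150 x 160 mm, origin at the centre of the underside, with two slots along its y axis at x = -40 and x = +40 mm; slot floor 10 mm above the table, battens up to 38 mm, slot 16 mm wide. Blue tile in one slot, white tile in the other; both glazed faces look to the rack's +x
- empty_stand: Fixed wooden tile stand, base 170 x 150 mm, origin centre of underside, y along its width. Slats form a back rest reclined 30 degrees from vertical, top towards -x, reaching 75 mm up the slope. A ledge 150 mm long, 26 mm deep, square to the rest, sticks out of its foot on the +x side; their corner is at x = 15, z = 45 mm. This one is empty
- empty_stand_seat (a point): Point where the bottom-edge centre (origin) of a 12 mm tile sits when it is centred and flush on the empty stand (x = 20.2, y = 0, z = 48 mm in the stand's frame)
- full_stand: Fixed wooden tile stand, base 170 x 150 mm, origin centre of underside, y along its width. Slats form a back rest reclined 30 degrees from vertical, top towards -x, reaching 75 mm up the slope. A ledge 150 mm long, 26 mm deep, square to the rest, sticks out of its foot on the +x side; their corner is at x = 15, z = 45 mm. This one already carries the green tile: leave alone
- green_tile: Terracotta tile with a green glazed face, leaning on the full stand; leave alone. 120 mm wide (y), 12 mm thick (x), 140 mm tall (z); origin at the centre of its bottom edge face, x out of its glazed face, z up the tile
- white_tile: White tile in the rack's other slot; leave alone. 120 mm wide (y), 12 mm thick (x), 140 mm tall (z); origin at the centre of its bottom edge face, x out of its glazed face, z up the tile
- glaze_jar: Amber jar, 56 mm across, 75 mm tall, origin at the centre of its foot
- slip_jar: Green jar with black lid, 56 mm across, 75 mm tall, origin at the centre of its foot
- paddle: Spatula lying on the table, handle to its -x
- dish: Terracotta dish, 100 mm across, 35 mm tall, origin at the centre of its foot
Things that resemble listed ones, but are neither listed nor needed, are in the scene too. What is shaped like the blue_tile but red is not meant.

How it is judged:
At the end, for the whole second after the job is handed in: Blue tile at rest on the empty stand: bottom edge on the ledge (within 12 mm in depth, -8 to +10 mm in height of the seat point), centred within 25 mm, leaning 30 degrees within 6 against the rest, square within 8 degrees, glazed face outwards (x of blue_tile in the frame of empty_stand between 0.0082 and 0.0322 m and y of blue_tile in the frame of empty_stand between -0.025 and 0.025 m and z of blue_tile in the frame of empty_stand between 0.04 and 0.058 m and angle between blue_tile's own x axis and vertical between 0.942 and 1.152 rad and angle between the y axis of blue_tile and the y axis of empty_stand, either way round below 0.14 rad and contact force between blue_tile and empty_stand above 0.5 N and linear speed of blue_tile below 0.02 m/s); the robot touches nothing.
It fails at once if the blue tile falls or tips freely: faster than 0.3 m/s while the fingers do not touch it (contact force between the fingers and blue_tile below 0.05 N and linear speed of blue_tile above 0.3 m/s).
It fails at once if the blue tile is banged on the stand: contact force over 80 N (contact force between blue_tile and empty_stand above 80 N).
It fails at once if the white tile, jars, paddle or dish is displaced by more than 30 mm, or the green tile by more than 20 mm (distance of any of white_tile, glaze_jar, slip_jar, paddle, dish from where it was at the start of the episode above 0.03 m or distance of green_tile from where it was at the start of the episode above 0.02 m).
It also fails if it takes over 43 s, if anything falls off the work surface, if the arm or the gripper's body presses on something with over 40 N, if the wrist force passes 120 N, or if a joint passes its speed limit or range.

## Robot

A 6-joint arm with a two-finger parallel gripper is mounted at the origin on the work surface. World frame = base frame: x ahead of the robot, y to its left, z up, the work surface at z = 0. Lengths are in m, angles in rad, forces in N, time in s.
With the tool pointing down it reaches from about 0.35 to 0.975 m from the base axis. Payload 4.9 kg.
Tool frame: the origin (TCP) lies at the very end of the fingers, on their centre line; the grasp point (between the pads) lies ctrl.hold_point_z behind it (ctrl.hold_point_z is the distance from the TCP to the grasp point, in m); z points along the fingers, y is the line along which they close (so a half turn about z gives the same grasp; the last joint's range is limited). The gripper opens to 85 mm and grips with 20 to 120 N. Pads are 22 mm wide; open, the fingers measure 114 mm over their backs; the gripper's body (76 mm by 85 mm) begins 54 mm behind the grasp point. The pads swing forward as they close: fully open they stand 13 mm farther back than shut.
Start: joints at [-1.299, 0.053, 1.613, -0, 1.476, -0.119], TCP at [0.238, -0.578, 0.231] pointing down, gripper open.
Joint ranges: [-3.01, 3.01], [-1.01, 2.22], [0.06, 2.58], [-1.02, 4.17], [0.09, 2.62], [-3.14, 3.14]. Speed limits (rad/s): [2.57, 2.57, 3.14, 3.14, 3.14, 3.14].

## Interface

Orientations are given as a rotation vector (axis times angle).
In Python, from station import ctrl gives the robot as it stands. The module is installed in compiled form; this text tells all that it offers.
- The arm moves only by the tool jog_arm, never from a script. Its argument "deltas" is a list of rows, each a list of 3 entries, a list of its own where there are three numbers: the closure, from -1 (fully open) to 1 (shut), then the shift along the world's x, y, z scaled (see below), then the turn, a rotation vector about the world's x, y, z scaled (see below). A call has 1 to 12 rows; each row is the pose to reach, as a shift and turn from the pose commanded when the call began, turning the shorter way round; what a row does not reach only later rows make up. The controller multiplies each number of a shift by 0.4 m and each number of a turn by 180 degrees. A row lasts 1/12 s, in which the tool goes at most 41.7 mm and 7.16 degrees, less where a joint would pass 70% of its speed; a pose out of reach is approached as far as the arm can. A call with a number of a shift or a turn outside -1 to 1 is refused whole. A call with a gripper value outside its range is refused whole. The fingers move at their own pace and stop on an object; "squeeze" is the grip in N (left out, the last holds). Time passes only in rows, so rows that repeat a pose let the fingers close. It gives the time, the measured TCP pose, the force, the opening and the grip force at its end, in the units of the state.
- ctrl.get_obs(): the state, without advancing time (a new reading comes with each control period).
- ctrl.get_image(name): name is "scene" or "top" or "wrist"; returns the picture (384x512x3 uint8, red, green, blue); there is no depth.
- ctrl.get_calibration(name): a dict with "K" (3x3 intrinsics, pixels), "extrinsics" (4x4, takes a point from world to camera coordinates). Camera axes: x right, y down, z forward; pixel columns grow to the right and rows downward; lengths in m; the calibration is good to about 2 mm. A picture is of the moment at which its call begins: read the wrist's pose just before it. get_calibration takes no time and is no camera call; for the wrist camera it gives the pose at the moment of the call.
- ctrl.finish_job(): hands the job in; it is judged then, once.
The state is a dict: "t": time; "q": joint angles; "dq": joint speeds; "effort": joint torques, N m; "tool_pos": TCP position; "tool_rot": TCP orientation; "contact_force": force on the tool from outside, world axes, zero at the start; "wrist_torque": the same for the moment, N m; "opening": finger opening in m; "grip_force": force on a finger pad.
Only numpy, scipy, OpenCV 4.12 (cv2) and the standard library are available. Lean on these libraries where they do the work, as an engineer would, in place of code of your own. Each camera call takes 0.05 s, during which the arm holds its last target. There are 200 camera calls.

## Working session

There is one attempt and no reset: what is moved stays moved. The work goes in short steps, Python scripts to look and compute and a tool call to move; the robot and the scene stay as the last step left them, time stands still between calls to the robot, and variables do not carry over. Pictures are saved under pics/ and viewed, at most 11 in all, crops included, and the job is handed in when it is done.

Besides the shell and the picture viewer there is one more tool, called by a JSON object that holds its "op" and its "data", one argument or row to a line. jog_arm: Moves the arm, as the interface text tells. Its arguments: {"type":"object","properties":{"deltas":{"type":"array","items":{"type":"array"}},"squeeze":{"type":"number"}},"required":["deltas"]}

```bash
mkdir -p pics; python3 - <<'E'
from station import ctrl
import cv2
for n in("scene","top"):
    cv2.imwrite(f"pics/{n}0.png",ctrl.get_image(n)[:,:,::-1])
    c=ctrl.get_calibration(n);print(c["K"].round(1).tolist(),c["extrinsics"].round(3).tolist())
o=ctrl.get_obs();print(o["t"],o["tool_pos"],o["tool_rot"],o["opening"],ctrl.hold_point_z)
E
```

```text
[[449.6, 0.0, 261.9], [0.0, 449.6, 191.6], [0.0, 0.0, 1.0]] [[0.452, 0.892, -0.01, -0.205], [0.736, -0.379, -0.561, -0.404], [-0.504, 0.246, -0.828, 1.807], [0.0, 0.0, 0.0, 1.0]]
[[364.0, 0.0, 246.5], [0.0, 364.0, 188.9], [0.0, 0.0, 1.0]] [[-0.029, -1.0, 0.0, -0.038], [-0.994, 0.029, -0.104, 0.551], [0.103, -0.003, -0.995, 0.98], [0.0, 0.0, 0.0, 1.0]]
0.1 [ 0.23793197 -0.57732928  0.23015144] [-3.07996282e+00 -6.09616353e-01  2.19515043e-04] 0.085649744446646 0.0187
```

View pics/scene0.png

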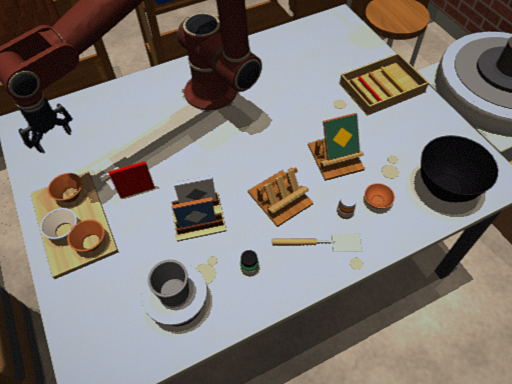

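View pics/top0.png

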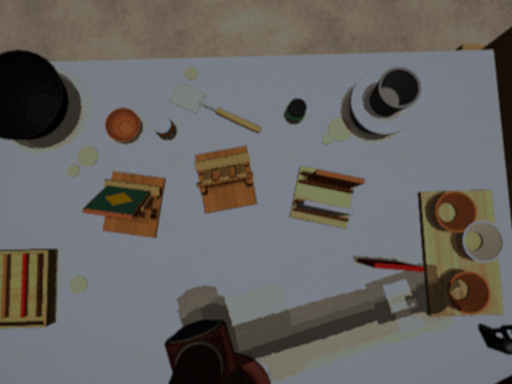

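The scene view shows these tiles: a dark-blue one with a white diamond in the front slot of the rack, around (195,215), a greyish one in the rear slot, around (195,190), a red lookalike at (131,178), and a green one on the full stand at (341,137). The empty stand is at (281,195) in the scene view and (225,180) in the top view. The front rack tile fits the description, so I'll confirm it in a crop.

```bash
python3 - <<'E'
import cv2,numpy as np
s=cv2.imread("pics/scene0.png");t=cv2.imread("pics/top0.png")
f=lambda im,x,y,w,h:cv2.convertScaleAbs(cv2.resize(im[y:y+h,x:x+w],None,fx=5,fy=5,interpolation=cv2.INTER_CUBIC),alpha=1.5)
a=np.hstack([f(s,160,168,80,75),f(s,240,155,80,75)]);b=np.hstack([f(t,285,155,80,45+0),f(t,185,140,80,45)])
cv2.imwrite("pics/crop1.png",np.vstack([a,b]))
b=np.hstack([f(t,285,155,80,80),f(t,185,140,80,80)]);cv2.imwrite("pics/crop2.png",b)
cv2.imwrite("pics/crop1.png",a)
E
```

```text
(no output)
```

View pics/crop1.png

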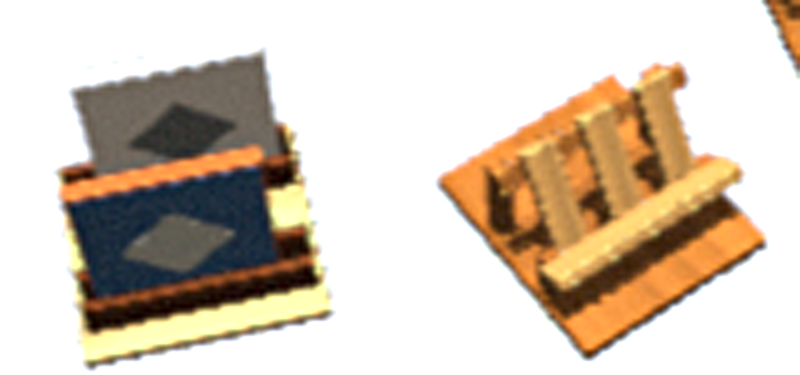

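View pics/crop2.png

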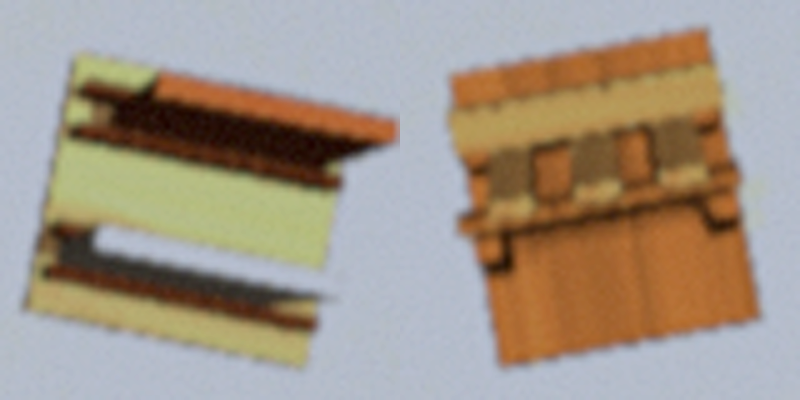

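The crop confirms the target. The front rack tile has a blue glaze, a white diamond and a terracotta top edge, and the other slot holds the white tile. In the top crop the stand's rest, ledge and base corners are all visible. Next I'll measure them.

```bash
cat > h.py <<'E'
import cv2,numpy as np
from station import ctrl
def ray(n,uv,z,c=None):
    c=c or ctrl.get_calibration(n);K,E=c["K"],c["extrinsics"];R,t=E[:3,:3],E[:3,3]
    uv=np.atleast_2d(np.float64(uv));d=(np.linalg.inv(K)@np.c_[uv,np.ones(len(uv))].T).T@R
    o=-R.T@t;return o+d*((z-o[2])/d[:,2])[:,None]
def tri(uvs,cs):
    P=[c["K"]@c["extrinsics"][:3] for c in cs]
    X=cv2.triangulatePoints(P[0],P[1],np.float64(uvs[0]).T,np.float64(uvs[1]).T);return (X[:3]/X[3]).T
def biggest(m):
    cs,_=cv2.findContours(m.astype(np.uint8),cv2.RETR_EXTERNAL,cv2.CHAIN_APPROX_NONE);return max(cs,key=cv2.contourArea)
E
python3 - <<'E'
from h import *
for n,(x,y,w,h),(x2,y2,w2,h2) in(("top",(285,155,90,40),(185,140,80,80)),("scene",(160,168,80,75),(240,160,76,65))):
    im=cv2.imread(f"pics/{n}0.png");hsv=cv2.cvtColor(im,cv2.COLOR_BGR2HSV)
    r=hsv[y:y+h,x:x+w]
    m=(r[...,0]<15)&(r[...,1]>120)&(r[...,2]>95)
    c=biggest(m);rc=cv2.minAreaRect(c);b=cv2.boxPoints(rc)+[x,y]
    print(n,"tile top",rc[1],b.round(1).tolist(),"\n",ray(n,b,.15).round(4).tolist())
    r=hsv[y2:y2+h2,x2:x2+w2];m=(r[...,1]>90)&(r[...,0]<30)
    c=biggest(m);hu=cv2.approxPolyDP(cv2.convexHull(c),2,True)[:,0]+[x2,y2]
    print(n,"stand hull",[(u.tolist(),p.round(3).tolist()) for u,p in zip(hu,ray(n,hu,.0))])
E
```

```text
top tile top (47.480552673339844, 3.6711766719818115) [[316.3, 173.2], [317.1, 169.6], [363.6, 179.3], [362.8, 182.9]] 
 [[0.571, -0.2248, 0.15], [0.5798, -0.2271, 0.15], [0.5527, -0.3394, 0.15], [0.5439, -0.337, 0.15]]
top stand hull [([245, 146], [0.677, -0.053, 0.0]), ([256, 202], [0.515, -0.079, 0.0]), ([206, 212], [0.49, 0.063, 0.0]), ([197, 185], [0.568, 0.087, 0.0]), ([196, 155], [0.655, 0.089, 0.0])]
scene tile top (3.530090093612671, 40.792152404785156) [[171.5, 204.5], [211.5, 196.5], [212.2, 200.0], [172.2, 208.0]] 
 [[0.5398, -0.3408, 0.15], [0.5679, -0.2245, 0.15], [0.5802, -0.2275, 0.15], [0.5521, -0.3432, 0.15]]
scene stand hull [([295, 168], [0.494, 0.111, 0.0]), ([307, 188], [0.587, 0.105, 0.0]), ([312, 203], [0.647, 0.09, 0.0]), ([280, 224], [0.67, -0.043, 0.0]), ([276, 224], [0.664, -0.055, 0.0]), ([248, 190], [0.502, -0.078, 0.0]), ([282, 170], [0.48, 0.066, 0.0])]
```

```bash
python3 - <<'E'
from h import *
from scipy.spatial.transform import Rotation as R
o=ctrl.get_obs();c=ctrl.get_calibration("wrist");E=c["extrinsics"];T=R.from_rotvec(o["tool_rot"]).as_matrix()
p=-E[:3,:3].T@E[:3,3];print(c["K"],"cam in tool",T.T@(p-o["tool_pos"]),"axes in tool\n",(E[:3,:3]@T).round(3))
print(T.round(3),o["q"],o["tool_pos"])
E
```

```text
[[308.88468243   0.         248.81214494]
 [  0.         308.88468243 191.77851937]
 [  0.           0.           1.        ]] cam in tool [ 0.07438126  0.00115738 -0.1424736 ] axes in tool
 [[-0.001  1.    -0.001]
 [-0.955 -0.001 -0.295]
 [-0.295  0.     0.955]]
[[ 0.925  0.381 -0.001]
 [ 0.381 -0.925  0.002]
 [ 0.    -0.002 -1.   ]] [-1.29899145e+00  5.33293692e-02  1.61417446e+00  3.99595016e-06
  1.47597280e+00 -1.19003843e-01] [ 0.23793197 -0.57732928  0.23015144]
```

{"op": "jog_arm", "data": {
  "deltas": [
    [-1,[0.6,0.95,0.125],[0,0,0.3]],
    [-1,[0.6,0.95,0.125],[0,0,0.3]],
    [-1,[0.6,0.95,0.125],[0,0,0.3]],
    [-1,[0.6,0.95,0.125],[0,0,0.3]],
    [-1,[0.6,0.95,0.125],[0,0,0.3]],
    [-1,[0.6,0.95,0.125],[0,0,0.3]],
    [-1,[0.6,0.95,0.125],[0,0,0.3]],
    [-1,[0.6,0.95,0.125],[0,0,0.3]],
    [-1,[0.6,0.95,0.125],[0,0,0.3]],
    [-1,[0.6,0.95,0.125],[0,0,0.3]],
    [-1,[0.6,0.95,0.125],[0,0,0.3]],
    [-1,[0.6,0.95,0.125],[0,0,0.3]]
  ]
}}

```text
t: 1.1
tool_pos: [0.4805, -0.1931, 0.282]
tool_rot: [-2.462, -1.951, -0.004]
contact_force: [-0.1, 0.1, -0.0]
opening: 0.0851
grip_force: 0.0
```

{"op": "jog_arm", "data": {
  "deltas": [
    [-1,[0.2,0.32,0],[0,0,0]],
    [-1,[0.2,0.32,0],[0,0,0]],
    [-1,[0.2,0.32,0],[0,0,0]],
    [-1,[0.2,0.32,0],[0,0,0]],
    [-1,[0.2,0.32,0],[0,0,0]],
    [-1,[0.2,0.32,0],[0,0,0]],
    [-1,[0.2,0.32,0],[0,0,0]]
  ]
}}

```text
t: 1.68
tool_pos: [0.5576, -0.0704, 0.2808]
tool_rot: [-2.469, -1.942, 0.002]
contact_force: [-0.2, -0.5, -0.5]
opening: 0.0857
grip_force: 0.0
```

```bash
python3 - <<'E'
from h import *
import pickle
o=ctrl.get_obs();c=ctrl.get_calibration("wrist");im=ctrl.get_image("wrist")
cv2.imwrite("pics/w1.png",im[:,:,::-1]);pickle.dump((o,c),open("w1.pkl","wb"))
cv2.imwrite("pics/w1b.png",cv2.convertScaleAbs(cv2.resize(im[:,:,::-1],(800,600),interpolation=cv2.INTER_CUBIC),alpha=1.4))
print(o["t"],o["tool_pos"],o["tool_rot"],o["contact_force"],np.abs(o["dq"]).max())
E
```

```text
1.6833 [ 0.55764426 -0.07039347  0.28076215] [-2.46891709e+00 -1.94196591e+00  1.73486466e-03] [-0.20200838 -0.471835   -0.54014036] 0.02084832682636571
```

View pics/w1b.png

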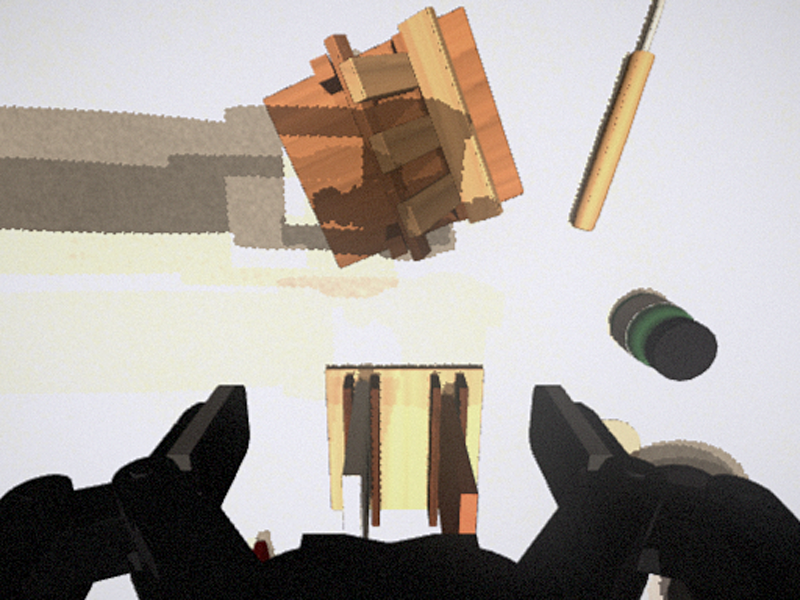

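The wrist view shows the empty stand with base corners near (265,102), (465,8), (522,193) and (342,267), and its ledge from (433,7) to (502,212). The rack is square to the gripper, and the blue tile's orange top end is at (467,493). I'll convert these to world points.

```bash
python3 - <<'E'
from h import *
import pickle
o,c=pickle.load(open("w1.pkl","rb"));s=512/800
B=np.array([(265,102),(465,8),(522,193),(342,267)])*s
for z in(0,.012,.02):
    p=ray("w",B,z,c);e=p-np.roll(p,-1,0);print(z,p[:,:2].round(4).tolist(),"ctr",p.mean(0).round(4),"sides",np.linalg.norm(e,axis=1).round(4),np.degrees(np.arctan2(e[:,1],e[:,0])).round(1))
L=ray("w",np.array([(433,7),(502,212)])*s,.058,c);d=L[0]-L[1];print("ledge front",L.round(4).tolist(),L.mean(0),np.linalg.norm(d),np.degrees(np.arctan2(-d[0],d[1])))
L=ray("w",np.array([(400,22),(470,222)])*s,.045,c);d=L[0]-L[1];print("ledge back",L.round(4).tolist(),L.mean(0),np.linalg.norm(d),np.degrees(np.arctan2(-d[0],d[1])))
print("tile end",ray("w",np.array([(459,493),(476,493)])*s,.15,c).round(4).tolist())
print("rack edge",ray("w",np.array([(327,367),(482,367)])*s,.010,c).round(4).tolist())
print(np.linalg.norm(o["tool_pos"]))
E
```

```text
0 [[0.4855, 0.0618], [0.6567, 0.0896], [0.6775, -0.0596], [0.51, -0.0861]] ctr [0.5824 0.0014 0.    ] sides [0.1734 0.1507 0.1695 0.1498] [-170.8   97.9    9.   -80.6]
0.012 [[0.488, 0.0601], [0.6544, 0.0871], [0.6746, -0.0579], [0.5119, -0.0836]] ctr [0.5822 0.0014 0.012 ] sides [0.1685 0.1464 0.1647 0.1456] [-170.8   97.9    9.   -80.6]
0.02 [[0.4897, 0.0589], [0.6528, 0.0854], [0.6726, -0.0568], [0.5131, -0.0819]] ctr [0.5821 0.0014 0.02  ] sides [0.1652 0.1436 0.1615 0.1428] [-170.8   97.9    9.   -80.6]
ledge front [[0.6249, 0.0831, 0.058], [0.6467, -0.0616, 0.058]] [0.63580751 0.01076061 0.058     ] 0.14632598936860342 8.571571799502202
ledge back [[0.6024, 0.0825, 0.045], [0.6237, -0.0656, 0.045]] [0.61304503 0.00844064 0.045     ] 0.14954683619994688 8.169879854744154
tile end [[0.5687, -0.2249, 0.15], [0.5799, -0.2276, 0.15]]
rack edge [[0.4726, -0.1734, 0.01], [0.6136, -0.2075, 0.01]]
0.6282911334080794
```

```bash
python3 - <<'E'
from h import *
import pickle
o,cw=pickle.load(open("w1.pkl","rb"));s=512/800;ct=ctrl.get_calibration("top");cs=ctrl.get_calibration("scene")
t=[(195,161),(248,153),(196,170),(249,161.6)]
print("top: front z.058, back z.045",ray("top",t[:2],.058).round(4).tolist(),ray("top",t[2:],.045).round(4).tolist())
w=np.array([(433,7),(502,212),(400,22),(470,222)])*s
print("tri wrist/top",tri((w,t),(cw,ct)).round(4).tolist())
sc=[(307.5,187.5),(271,211)]
print("tri wrist/scene front",tri((w[:2],sc),(cw,cs)).round(4).tolist())
im=cv2.imread("pics/scene0.png");a=cv2.imread("pics/top0.png");wv=cv2.imread("pics/w1.png")
f=lambda im,x,y,w,h:cv2.convertScaleAbs(cv2.resize(im[y:y+h,x:x+w],(400,int(400*h/w)),interpolation=cv2.INTER_CUBIC),alpha=1.4)
cv2.imwrite("pics/crop3.png",np.hstack([f(im,245,162,70,70),f(wv,160,0,180,180)]))
E
```

```text
top: front z.058, back z.045 [[0.6268, 0.0841, 0.058], [0.6447, -0.0601, 0.058]] [[0.6042, 0.0835, 0.045], [0.6233, -0.0623, 0.045]]
tri wrist/top [[0.6261, 0.0837, 0.0574], [0.644, -0.0601, 0.0658], [0.6029, 0.0823, 0.0492], [0.6208, -0.0623, 0.0623]]
tri wrist/scene front [[0.6236, 0.0808, 0.0666], [0.6455, -0.063, 0.0595]]
```

View pics/crop3.png

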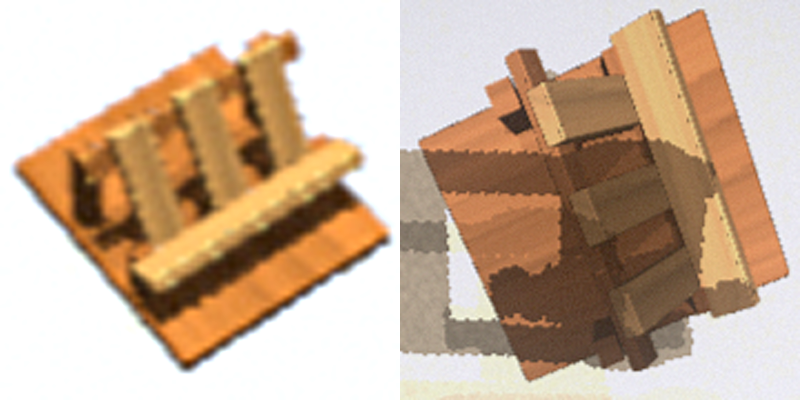

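The three views agree: the ledge front midpoint is at about (0.6355, 0.011, 0.058), so the seat is near (0.618, 0.009, 0.048) with the stand yawed about 8.7°. The blue tile centre is near (0.5605, -0.2835), yawed -13.6°. I'll move above the tile.

{"op": "jog_arm", "data": {
  "deltas": [
    [-0.2,[0.0075,-0.53,0],[0,0,0]],
    [-0.2,[0.0075,-0.53,0],[0,0,0]],
    [-0.2,[0.0075,-0.53,0],[0,0,0]],
    [-0.2,[0.0075,-0.53,0],[0,0,0]],
    [-0.2,[0.0075,-0.53,0],[0,0,0]],
    [-0.2,[0.0075,-0.53,0],[0,0,0]],
    [-0.2,[0.0075,-0.53,-0.1],[0,0,0]],
    [-0.2,[0.0075,-0.53,-0.2],[0,0,0]],
    [-0.2,[0.0075,-0.53,-0.25],[0,0,0]],
    [-0.2,[0.0075,-0.53,-0.25],[0,0,0]],
    [-0.2,[0.0075,-0.53,-0.25],[0,0,0]],
    [-0.2,[0.0075,-0.53,-0.25],[0,0,0]]
  ],
  "squeeze": 50
}}

```text
t: 2.73
tool_pos: [0.5616, -0.2829, 0.1837]
tool_rot: [2.467, 1.94, 0.002]
contact_force: [0.6, 0.2, 0.5]
opening: 0.0511
grip_force: 0.0
```

```bash
python3 - <<'E'
from h import *
import pickle
from scipy.spatial.transform import Rotation as R
o=ctrl.get_obs();c=ctrl.get_calibration("wrist");im=ctrl.get_image("wrist")[:,:,::-1]
cv2.imwrite("pics/w2.png",cv2.convertScaleAbs(im[200:384,100:412],alpha=1.4))
print(o["tool_pos"],o["opening"]);print(R.from_rotvec(o["tool_rot"]).as_matrix().round(3))
T=np.array([.5605,-.2835,.15]);y=np.array([.235,.972,0]);x=np.array([.972,-.235,0])
for P in(T+.06*y,T-.06*y,T+.06*y+.006*x,T+.06*y-.006*x):
    q=c["K"]@(c["extrinsics"]@np.r_[P,1])[:3];print((q[:2]/q[2]-[100,200]).round(1))
cs=ctrl.get_calibration("scene");q=cs["K"]@(cs["extrinsics"]@np.r_[.576,.002,.110,1])[:3];print("slat top in left crop",(q[:2]/q[2]-[245,162])*400/70)
E
```

```text
[ 0.56161665 -0.28289782  0.18368278] 0.051125765710169344
[[ 0.236  0.972  0.003]
 [ 0.972 -0.236 -0.002]
 [-0.001  0.003 -1.   ]]
[146.7 -76.4]
[147.4 105.4]
[157.5 -76.4]
[136.  -76.4]
slat top in left crop [197.04184428  91.82736804]
```

View pics/w2.png

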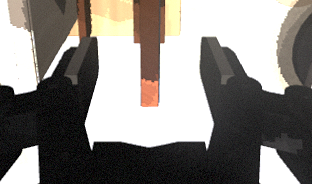

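The wrist crop shows the tile's top strip, centred at about column 150, midway between the fingers (97 and 204). The slat-top projection also matches the picture. Next I'll descend, close and lift.

{"op": "jog_arm", "data": {
  "deltas": [
    [-0.2,[0,0,-0.08],[0,0,0]],
    [-0.2,[0,0,-0.14],[0,0,0]],
    [-0.2,[0,0,-0.17],[0,0,0]],
    [-0.2,[0,0,-0.17],[0,0,0]],
    [-0.2,[0,0,-0.17],[0,0,0]],
    [1,[0,0,-0.17],[0,0,0]],
    [1,[0,0,-0.17],[0,0,0]],
    [1,[0,0,-0.17],[0,0,0]],
    [1,[0,0,-0.17],[0,0,0]],
    [1,[0,0,-0.17],[0,0,0]],
    [1,[0,0,-0.17],[0,0,0]],
    [1,[0,0,-0.17],[0,0,0]]
  ],
  "squeeze": 50
}}

```text
t: 3.78
tool_pos: [0.5621, -0.2825, 0.1153]
tool_rot: [2.467, 1.941, 0.002]
contact_force: [-0.1, 0.3, 6.6]
opening: 0.0113
grip_force: 50.6
```

{"op": "jog_arm", "data": {
  "deltas": [
    [1,[0,0,0.02],[0,0,0]],
    [1,[0,0,0.06],[0,0,0]],
    [1,[0,0,0.12],[0,0,0]],
    [1,[0,0,0.2],[0,0,0]],
    [1,[0,0,0.28],[0,0,0]],
    [1,[0,0,0.36],[0,0,0]],
    [1,[0,0,0.4],[0,0,0]],
    [1,[0,0,0.4],[0,0,0]],
    [1,[0,0,0.4],[0,0,0]]
  ]
}}

```text
t: 4.53
tool_pos: [0.5609, -0.2817, 0.273]
tool_rot: [-2.469, -1.943, 0.0]
contact_force: [0.1, 0.5, -3.4]
opening: 0.0114
grip_force: 49.7
```

```bash
python3 - <<'E'
from h import *
from scipy.spatial.transform import Rotation as R
o=ctrl.get_obs();s=ctrl.get_image("scene")[:,:,::-1]
cv2.imwrite("pics/s2.png",cv2.convertScaleAbs(cv2.resize(s[100:250,130:330],(800,600),interpolation=cv2.INTER_CUBIC),alpha=1.4))
T=R.from_rotvec(o["tool_rot"]);psi=np.radians(8.7)
S=np.array([.6184,.0093,.048]);Z=R.from_euler("z",8.7,degrees=True);Q=R.from_euler("y",-30,degrees=True)
u=(Z*Q).apply([0,0,1]);n=(Z*Q).apply([1,0,0])
# goal tool: y=n (tile x), z=-u, x=y cross z
G=np.c_[np.cross(n,-u),n,-u];rv=(R.from_matrix(G)*T.inv()).as_rotvec()
print(o["t"],o["tool_pos"],o["opening"],o["contact_force"],o["grip_force"]);print("turn/pi",rv/np.pi,"u",u,"n",n)
L=.105;P=S+L*u;print("final TCP",P,"shift/.4",(P-o["tool_pos"])/.4)
print("pre +60mm up u +5mm n",(P+.06*u+.005*n-o["tool_pos"])/.4)
E
```

```text
4.5333 [ 0.56089206 -0.28172264  0.27302807] 0.011448980826421939 [ 0.10908145  0.50439284 -3.42205601] 49.738311767578125
turn/pi [-0.00720892 -0.16759426  0.12106651] u [-0.49424694 -0.07563041  0.8660254 ] n [0.85606082 0.13099571 0.5       ]
final TCP [0.56650407 0.00135881 0.13893267] shift/.4 [ 0.01403002  0.70770363 -0.3352385 ]
pre +60mm up u +5mm n [-0.04940626  0.69799651 -0.19908469]
```

View pics/s2.png

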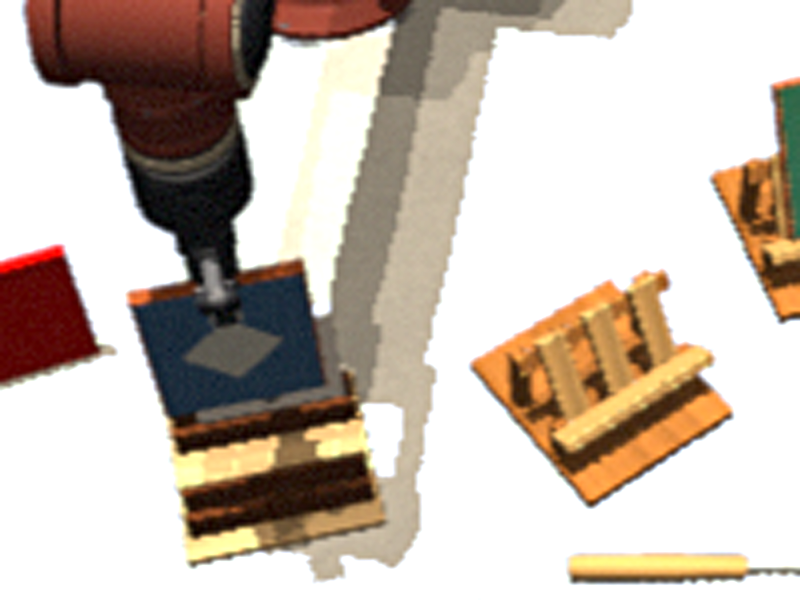

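The blue tile is held upright, its diamond at (232,352) in the crop, and the white tile is still in its slot. I'll carry it across and tilt it over the stand.

{"op": "jog_arm", "data": {
  "deltas": [
    [1,[-0.002,0.04,0],[0,-0.01,0.007]],
    [1,[-0.007,0.1,0],[0,-0.025,0.018]],
    [1,[-0.013,0.18,0],[-0.002,-0.044,0.032]],
    [1,[-0.02,0.27,0],[-0.003,-0.065,0.047]],
    [1,[-0.026,0.36,0],[-0.004,-0.087,0.063]],
    [1,[-0.032,0.45,0],[-0.005,-0.108,0.078]],
    [1,[-0.04,0.54,0],[-0.006,-0.13,0.094]],
    [1,[-0.045,0.62,-0.03],[-0.007,-0.15,0.108]],
    [1,[-0.05,0.68,-0.07],[-0.007,-0.168,0.121]],
    [1,[-0.05,0.7,-0.1],[-0.007,-0.168,0.121]],
    [1,[-0.05,0.7,-0.12],[-0.007,-0.168,0.121]],
    [1,[-0.05,0.7,-0.12],[-0.007,-0.168,0.121]]
  ]
}}

```text
t: 5.58
tool_pos: [0.5382, -0.001, 0.2189]
tool_rot: [1.795, 2.091, 0.554]
contact_force: [-1.3, -1.0, -4.7]
opening: 0.0113
grip_force: 50.0
```

{"op": "jog_arm", "data": {
  "deltas": [
    [1,[0,0,-0.04],[0,0,0]],
    [1,[0,0,-0.08],[0,0,0]],
    [1,[0,0,-0.08],[0,0,0]],
    [1,[0,0,-0.08],[0,0,0]],
    [1,[0,0,-0.08],[0,0,0]]
  ]
}}

```text
t: 6.0
tool_pos: [0.5418, -0.0027, 0.1943]
tool_rot: [1.789, 2.081, 0.56]
contact_force: [-0.2, 0.1, -3.1]
opening: 0.0116
grip_force: 50.0
```

```bash
cat > g.py <<'E'
from h import *
from scipy.spatial.transform import Rotation as R
S=np.array([.6184,.0093,.048]);Z=R.from_euler("z",8.7,degrees=True);Q=R.from_euler("y",-30,degrees=True)
u=(Z*Q).apply([0,0,1]);n=(Z*Q).apply([1,0,0]);y=Z.apply([0,1,0])
G=R.from_matrix(np.c_[np.cross(n,-u),n,-u]);P=S+.105*u
o=ctrl.get_obs();d=o["tool_pos"]-P
print(o["t"],o["tool_pos"].round(4),"f",o["contact_force"].round(1),"open",o["opening"].round(4),"grip",o["grip_force"])
print("off seat along u,n,y mm",(1e3*np.r_[d@u,d@n,d@y]).round(1),"rot left/pi",((G*R.from_rotvec(o["tool_rot"]).inv()).as_rotvec()/np.pi).round(4))
E
python3 - <<'E'
from g import *
s=ctrl.get_image("scene")[:,:,::-1];w=ctrl.get_image("wrist")[:,:,::-1]
f=lambda a,h:cv2.convertScaleAbs(cv2.resize(a,(400,h),interpolation=cv2.INTER_CUBIC),alpha=1.4)
cv2.imwrite("pics/s3.png",np.hstack([f(s[120:240,220:320],480),np.pad(f(w,300),((0,180),(0,0),(0,0)))]))
E
```

```text
Traceback (most recent call last):
  File "g.py", line 7, in <module>
    print(o["t"],o["tool_pos"].round(4),"f",o["contact_force"].round(1),"open",o["opening"].round(4),"grip",o["grip_force"])
                                                                               ^^^^^^^^^^^^^^^^^^
AttributeError: 'float' object has no attribute 'round'
```

```bash
sed -i 's/o\["opening"\].round(4)/o["opening"]/' g.py; python3 - <<'E'
from g import *
s=ctrl.get_image("scene")[:,:,::-1];w=ctrl.get_image("wrist")[:,:,::-1]
f=lambda a,h:cv2.convertScaleAbs(cv2.resize(a,(400,h),interpolation=cv2.INTER_CUBIC),alpha=1.4)
cv2.imwrite("pics/s3.png",np.hstack([f(s[120:240,220:320],480),np.pad(f(w,300),((0,180),(0,0),(0,0)))]))
print("to P: shift/.4",((P-o["tool_pos"])/.4).round(4), "u/.4 per 10mm",(u*.025).round(4),"n",(n*.025).round(4))
E
```

```text
6.0 [ 0.5418 -0.0027  0.1943] f [-0.2  0.1 -3.1] open 0.011585928570106267 grip 49.99836087226868
off seat along u,n,y mm [60.5  6.  -0.3] rot left/pi [-0.0002  0.0007  0.0004]
to P: shift/.4 [ 0.0619  0.0101 -0.1384] u/.4 per 10mm [-0.0124 -0.0019  0.0217] n [0.0214 0.0033 0.0125]
```

View pics/s3.png

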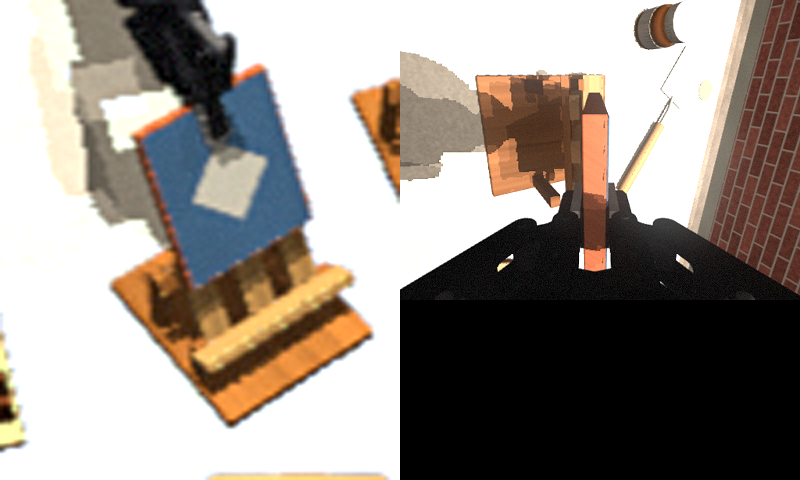

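The tile is tilted, centred above the ledge, with its bottom edge at crop (195,280)–(310,220) and its glaze facing out. I'll lower it along the slope.

{"op": "jog_arm", "data": {
  "deltas": [
    [1,[0.012,0.002,-0.022],[0,0,0]],
    [1,[0.025,0.004,-0.043],[0,0,0]],
    [1,[0.037,0.006,-0.065],[0,0,0]],
    [1,[0.047,0.007,-0.082],[0,0,0]],
    [1,[0.056,0.0085,-0.097],[0,0,0]],
    [1,[0.062,0.0095,-0.108],[0,0,0]],
    [1,[0.062,0.0095,-0.108],[0,0,0]],
    [1,[0.062,0.0095,-0.108],[0,0,0]],
    [1,[0.062,0.0095,-0.108],[0,0,0]]
  ],
  "squeeze": 50
}}

```text
t: 6.85
tool_pos: [0.5661, 0.0019, 0.1505]
tool_rot: [1.788, 2.083, 0.561]
contact_force: [0.1, -0.0, -4.7]
opening: 0.0114
grip_force: 49.9
```

```bash
python3 -c "import g"
```

```text
6.85 [0.5661 0.0019 0.1505] f [ 0.1 -0.  -4.7] open 0.011447896524913168 grip 49.88677203655243
off seat along u,n,y mm [10.2  5.5  0.6] rot left/pi [-0.0002  0.0006 -0.    ]
```

{"op": "jog_arm", "data": {
  "deltas": [
    [1,[0.0025,0.0004,-0.0043],[0,0,0]],
    [1,[0.005,0.0008,-0.0087],[0,0,0]],
    [1,[0.0074,0.0011,-0.013],[0,0,0]],
    [1,[0.0074,0.0011,-0.013],[0,0,0]],
    [1,[0.0074,0.0011,-0.013],[0,0,0]]
  ]
}}

```text
t: 7.27
tool_pos: [0.5687, 0.0024, 0.1447]
tool_rot: [1.789, 2.083, 0.56]
contact_force: [0.2, 1.3, -3.7]
opening: 0.0115
grip_force: 49.9
```

{"op": "jog_arm", "data": {
  "deltas": [
    [1,[0.0012,0.0002,-0.0022],[0,0,0]],
    [1,[0.0025,0.0004,-0.0043],[0,0,0]],
    [1,[0.0025,0.0004,-0.0043],[0,0,0]],
    [1,[0.0025,0.0004,-0.0043],[0,0,0]]
  ]
}}

```text
t: 7.6
tool_pos: [0.5698, 0.0026, 0.1431]
tool_rot: [1.789, 2.083, 0.56]
contact_force: [0.7, -0.1, -3.6]
opening: 0.011
grip_force: 49.9
```

```bash
python3 -c "import g"
```

```text
7.6 [0.5698 0.0026 0.1431] f [ 0.7 -0.1 -3.6] open 0.011046720865987273 grip 49.8853075504303
off seat along u,n,y mm [1.9 5.1 0.7] rot left/pi [-0.0003  0.0004 -0.    ]
```

{"op": "jog_arm", "data": {
  "deltas": [
    [1,[-0.0021,-0.0003,-0.0013],[0,0,0]],
    [1,[-0.0043,-0.0007,-0.0025],[0,0,0]],
    [1,[-0.0064,-0.001,-0.0038],[0,0,0]],
    [1,[-0.0086,-0.0013,-0.005],[0,0,0]],
    [1,[-0.0086,-0.0013,-0.005],[0,0,0]],
    [1,[-0.0086,-0.0013,-0.005],[0,0,0]]
  ]
}}

```text
t: 8.1
tool_pos: [0.5663, 0.002, 0.1411]
tool_rot: [1.789, 2.083, 0.56]
contact_force: [-0.4, -0.5, -3.2]
opening: 0.0118
grip_force: 49.9
```

```bash
python3 - <<'E'
from g import *
w=ctrl.get_image("wrist")[:,:,::-1];s=ctrl.get_image("scene")[:,:,::-1];t=ctrl.get_image("top")[:,:,::-1]
f=lambda a,h:cv2.convertScaleAbs(cv2.resize(a,(400,h),interpolation=cv2.INTER_CUBIC),alpha=1.4)
cv2.imwrite("pics/s4.png",np.vstack([np.hstack([f(s[140:230,240:330],300),f(w[40:190,80:280],300)])]))
E
```

```text
8.1 [0.5663 0.002  0.1411] f [-0.4 -0.5 -3.2] open 0.011808982685428121 grip 49.925656914711
off seat along u,n,y mm [1.9 1.  0.7] rot left/pi [-0.0003  0.0004  0.    ]
```

View pics/s4.png

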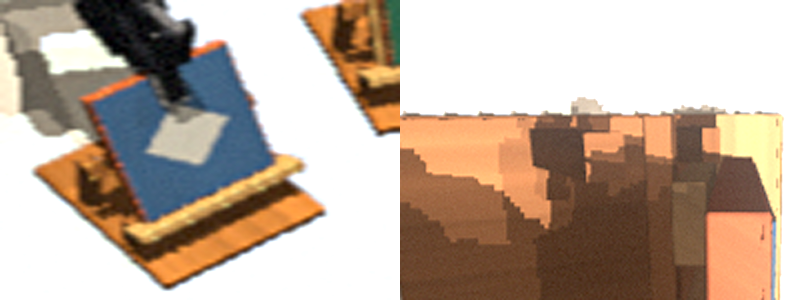

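The tile sits just above the ledge, its back nearly touching the slats at crop (705,200). I'll continue in 1 mm steps.

{"op": "jog_arm", "data": {
  "deltas": [
    [1,[-0.0011,-0.0002,-0.0006],[0,0,0]],
    [1,[-0.0021,-0.0003,-0.0013],[0,0,0]],
    [1,[-0.0021,-0.0003,-0.0013],[0,0,0]],
    [1,[-0.0021,-0.0003,-0.0013],[0,0,0]]
  ]
}}

```text
t: 8.58
tool_pos: [0.5655, 0.0019, 0.1406]
tool_rot: [1.789, 2.083, 0.56]
contact_force: [-0.8, -0.5, -4.4]
opening: 0.0111
grip_force: 49.9
```

{"op": "jog_arm", "data": {
  "deltas": [
    [1,[0.0006,0.0001,-0.0011],[0,0,0]],
    [1,[0.0012,0.0002,-0.0022],[0,0,0]],
    [1,[0.0019,0.0003,-0.0033],[0,0,0]],
    [1,[0.0025,0.0004,-0.0043],[0,0,0]],
    [1,[0.0025,0.0004,-0.0043],[0,0,0]],
    [1,[0.0025,0.0004,-0.0043],[0,0,0]]
  ]
}}

```text
t: 9.08
tool_pos: [0.5665, 0.0021, 0.1405]
tool_rot: [1.788, 2.084, 0.56]
contact_force: [-11.0, 0.9, 7.2]
opening: 0.0116
grip_force: 52.2
```

```bash
python3 -c "import g"
```

```text
9.0833 [0.5665 0.0021 0.1405] f [-11.    0.9   7.2] open 0.011550757040832374 grip 52.170605063438416
off seat along u,n,y mm [1.2 0.9 0.8] rot left/pi [-0.0002  0.0002 -0.0003]
```

The ledge contact is felt at about 15 N. I'll ease off slightly and look for the rest.

{"op": "jog_arm", "data": {
  "deltas": [
    [1,[-0.001,-0.0002,0.0017],[0,0,0]],
    [1,[-0.002,-0.0003,0.0011],[0,0,0]],
    [1,[-0.0031,-0.0005,0.0005],[0,0,0]],
    [1,[-0.0042,-0.0007,-0.0002],[0,0,0]],
    [1,[-0.0053,-0.0009,-0.0008],[0,0,0]],
    [1,[-0.0053,-0.0009,-0.0008],[0,0,0]],
    [1,[-0.0053,-0.0009,-0.0008],[0,0,0]]
  ]
}}

```text
t: 9.67
tool_pos: [0.5653, 0.0016, 0.1397]
tool_rot: [1.788, 2.081, 0.562]
contact_force: [0.0, 1.7, 1.7]
opening: 0.0116
grip_force: 50.6
```

```bash
python3 -c "import g"
```

```text
9.6667 [0.5653 0.0016 0.1397] f [0.  1.7 1.7] open 0.011555850058261067 grip 50.617716908454895
off seat along u,n,y mm [ 1.2 -0.6  0.4] rot left/pi [-0.0002  0.0012  0.0001]
```

{"op": "jog_arm", "data": {
  "deltas": [
    [1,[-0.0011,-0.0002,-0.0006],[0,0,0]],
    [1,[-0.0021,-0.0003,-0.0013],[0,0,0]],
    [1,[-0.0032,-0.0005,-0.0019],[0,0,0]],
    [1,[-0.0032,-0.0005,-0.0019],[0,0,0]],
    [1,[-0.0032,-0.0005,-0.0019],[0,0,0]]
  ]
}}

```text
t: 10.08
tool_pos: [0.5642, 0.0013, 0.1391]
tool_rot: [1.787, 2.08, 0.562]
contact_force: [3.9, 1.1, 1.7]
opening: 0.0116
grip_force: 50.3
```

```bash
python3 -c "import g"
```

```text
10.0833 [0.5642 0.0013 0.1391] f [3.9 1.1 1.7] open 0.011600353020916337 grip 50.254477858543396
off seat along u,n,y mm [ 1.3 -1.9  0.3] rot left/pi [-0.0002  0.0014  0.0002]
```

Contact with the ledge and the rest is light and the attitude is good. I'll release.

{"op": "jog_arm", "data": {
  "deltas": [
    [0.65,[0,0,0],[0,0,0]],
    [0.6,[0,0,0],[0,0,0]],
    [0.5,[0,0,0],[0,0,0]],
    [0.4,[0,0,0],[0,0,0]],
    [0.3,[0,0,0],[0,0,0]],
    [0.3,[0,0,0],[0,0,0]],
    [0.3,[0,0,0],[0,0,0]],
    [0.3,[0,0,0],[0,0,0]]
  ],
  "squeeze": 20
}}

```text
t: 10.75
tool_pos: [0.563, 0.0015, 0.1376]
tool_rot: [1.789, 2.083, 0.56]
contact_force: [0.6, -0.2, -0.4]
opening: 0.0299
grip_force: 0.0
```

```bash
python3 -c "import g"
```

```text
10.75 [0.563  0.0015 0.1376] f [ 0.6 -0.2 -0.4] open 0.029857184981939712 grip 0.0
off seat along u,n,y mm [ 0.6 -3.6  0.7] rot left/pi [-0.0003  0.0002  0.    ]
```

{"op": "jog_arm", "data": {
  "deltas": [
    [0.3,[-0.0124,-0.0019,0.0217],[0,0,0]],
    [0.3,[-0.0247,-0.0038,0.0433],[0,0,0]],
    [0.3,[-0.0494,-0.0076,0.0866],[0,0,0]],
    [0.3,[-0.0742,-0.0113,0.13],[0,0,0]],
    [0.3,[-0.099,-0.015,0.173],[0,0,0]],
    [0.3,[-0.1236,-0.019,0.2165],[0,0,0]],
    [0.3,[-0.1236,-0.019,0.2165],[0,0,0]],
    [0.3,[-0.1236,-0.019,0.2165],[0,0,0]]
  ]
}}

```text
t: 11.42
tool_pos: [0.5142, -0.0064, 0.2259]
tool_rot: [1.787, 2.081, 0.562]
contact_force: [-0.1, -0.2, 0.6]
opening: 0.0299
grip_force: 0.0
```

```bash
python3 - <<'E'
from g import *
w=ctrl.get_image("wrist")[:,:,::-1];s=ctrl.get_image("scene")[:,:,::-1]
f=lambda a,h:cv2.convertScaleAbs(cv2.resize(a,(400,h),interpolation=cv2.INTER_CUBIC),alpha=1.4)
cv2.imwrite("pics/s5.png",np.vstack([np.hstack([f(s[130:240,160:340],300),f(s[140:230,240:330],300)]),np.hstack([f(w,300),f(w[0:190,150:400],300)])]))
E
```

```text
11.4167 [ 0.5142 -0.0064  0.2259] f [-0.1 -0.2  0.6] open 0.029907449123878018 grip 0.0
off seat along u,n,y mm [101.7  -2.3   0.3] rot left/pi [0.     0.0014 0.0001]
```

View pics/s5.png

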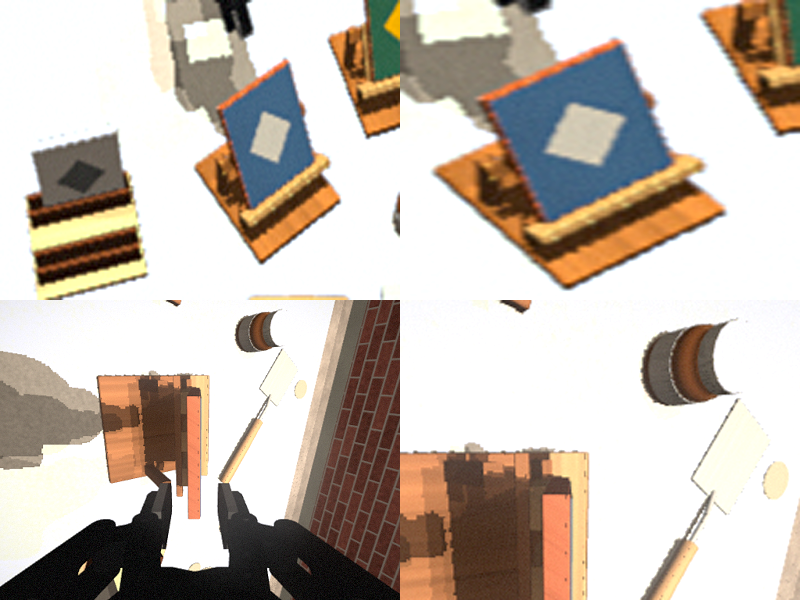

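The blue tile stands on the ledge, centred and flat against the rest, with its diamond face outwards. The gripper is clear, and the white tile, jar and spatula haven't moved, so I'm handing it in.

```bash
python3 -c "
from station import ctrl
print(ctrl.finish_job())"
```

```text
the job is handed in; nothing more can be done
None
```

The blue tile is on the empty stand: bottom edge on the ledge, centred, leaning back on the rest, glazed face outwards. I handed the job in at about 11.4 s with the gripper clear; `finish_job` gave no verdict.

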